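# Clamp a pool pipe to its bracket with a U-bolt

### The job

Take the U-bolt that fits the grey pipe off the bar, set it over the pipe with both legs down through the two holes of the bracket that has no clamp yet, and push it fully home: crown resting on the pipe, upright, let go. Feel for the holes and press gently, never forcing the plastic pipe or the bracket. Leave the other two U-bolts, the tub and the spanner alone.

Things in the scene. Friction and masses are not known exactly. Their poses are not given: they have to be found in the camera images.
- ubolt: The U-bolt that fits, the middle-sized of three on the bar: 8 mm steel rod, round crown, two straight legs 52 mm apart centre to centre (44 inside, 60 outside) with square-cut, lightly chamfered tips, 88 mm tall, 0.1 kg. Origin: underside of the crown's middle, 80 mm above the tips, 8 below the rod's top; straight from 22 mm below it down. z up, legs to -z at x = +-26 mm, y square to the U's plane.
- ubolt_large: Bystander: U-bolt of the next size up (64 mm between leg centres, 98 mm tall), hanging over the bar; origin and axes as for ubolt.
- ubolt_small: Bystander: U-bolt of the next size down (36 mm between leg centres, 72 mm tall), hanging over the bar; origin and axes as for ubolt.
- rail: Fixed parts rail: a steel bar 16 mm thick along y, its top 140 mm above the bench, between posts at y = +-138 mm on a board 110 x 300 x 18 mm. Origin on the bench under its middle. The three U-bolts hang on it about 82 mm apart, in any order, legs down, their planes roughly square to the bar.
- frame: Fixed steel channel frame carrying the pipe along its y. Origin on the bench below the station mark, near the pipe's open end; x across the pipe, z up. The bracket without a clamp stands near the mark (see station). At y = -290 mm a second bracket is already clamped with a like U-bolt; between them is a ball valve 75 mm thick with a handle on top (y = -215 to -120 mm).
- pipe: Grey plastic pipe, 40 mm outside diameter, fixed to the frame. Origin on its axis above the station mark, 117 mm above the bench; axes as the frame's, pipe along y, open end at y = +70 mm. Brittle: more than 30 N from the U-bolt is too much.
- pipe_top (a point): Top of the pipe above the station mark, 137 mm above the bench, axes as the frame's; the pipe's top is level all along. The U-bolt is home when its origin is down at this height; its leg tips reach the bracket plate's top when it is 25 mm higher.
- tub: Bystander: white tub with a red lid, 95 mm wide, 110 mm tall; origin at the centre of its base.
- spanner: Bystander: steel spanner 190 mm long lying on the bench; origin under its middle.
- station (a point): Mark on the frame, 82 mm above its origin, level with the top of the open bracket's zinc plate: 84 x 84 x 5 mm, two 10.5 mm through holes at x = +-26 mm in the middle of its y length, seen just beside the pipe. The bracket is NOT on the mark: it stands hand-tight with its holes anywhere 6 to 36 mm from it towards -y (the valve); about 14 N would shift it. Find them by eye or feel.
- spring_nuts (a point): Height of the spring nuts, 11 mm below the plate's top, one under each of its holes (they go with the bracket along y). They grip the legs: pushing both through takes about 4 to 9 N in all, and they then stay where they are left. A 36 mm wide black block lies between plate and pipe, between the holes.

How it is judged:
By the outcome, as a careful person would: the job done as asked, in the order asked, and still so for the second after the job is handed in, with the robot touching nothing.
It also fails if it takes over 64 s, if anything falls off the work surface, if the arm or the gripper's body presses on something with over 40 N, if the wrist force passes 120 N, or if a joint passes its speed limit or range.

### The arm

A 7-joint arm with a two-finger parallel gripper is mounted at the origin on the work surface. World frame = base frame: x ahead of the robot, y to its left, z up, the work surface at z = 0. Lengths are in m, angles in rad, forces in N, time in s.
With the tool pointing down it reaches from about 0.425 to 0.875 m from the base axis. Payload 4.7 kg.
Tool frame: the origin (TCP) lies midway between the tips of the shut fingers; the grasp point (between the pads) lies 19 mm behind it; z points along the fingers, y is the direction in which the jaws open and shut (so a half turn about z gives the same grasp; the last joint's range is limited). The gripper opens to 87 mm and grips with 3 to 60 N. Pads are 19 mm wide; open, the fingers measure 117 mm over their backs; the gripper's body (75 mm by 190 mm) begins 51 mm behind the grasp point.
Start: joints at [1.237, 0.321, -0.07, 1.45, 0.023, 1.371, -0.057], TCP at [0.222, -0.611, 0.223] pointing down, gripper open.
Joint ranges: [-2.86, 2.86], [-0.3, 2.09], [-1.38, 1.24], [0.06, 2.45], [-1.56, 4.7], [0.09, 2.05], [-2.69, 2.69]. Speed limits (rad/s): [2.57, 2.57, 3.14, 3.14, 3.14, 3.14, 3.14].

### API

Orientations are given as a rotation vector (axis times angle).
In Python, from bench import get_state, eyes, job gives the robot as it stands. The module is installed in compiled form; this text tells all that it offers.
- The arm moves only by the shell command python3 -m jog 'ROWS' [FORCE]. ROWS is JSON, a list that holds one entry, the list of rows, each a list of 5 numbers: the opening, from 0 (shut) to 1 (fully open), then the shift along the tool's x, y, z in units of 40 mm (1.0 is 40 mm), then the turn about the tool's z in units of 5 degrees (1.0 is 5 degrees). In form: [[[jaw, dx, dy, dz, turn], ...]]. A call has 1 to 10 rows; each row shifts and turns the commanded pose from where the row before left it, along the tool's axes as they then stand; what a row does not reach is not made up. A row lasts 1/8 s, in which the tool goes at most 62.5 mm and 10.7 degrees, less where a joint would pass 70% of its speed; a pose out of reach is approached as far as the arm can. A call is refused whole if a number of a shift passes 1 or a number of a turn 1, either way. A call with a gripper value outside its range is refused whole. The fingers move at their own pace and stop on an object; FORCE is the grip in N (left out, the last holds). Time passes only in rows, so rows that do not move let the fingers close. It gives the time, the measured TCP pose, the force and the opening at its end, in the units of the state.
- get_state(): the state, without advancing time (a new reading comes with each control period).
- eyes.get_image(name): name is "scene" or "top" or "wrist"; returns (picture, depth): 400x640x3 uint8, red, green, blue; 400x640 float32, m along the optical axis (not along the pixel's ray), 0 where there is no reading.
- eyes.camera_params(name): a dict with "camera_matrix" (3x3 intrinsics, pixels), "pose" (4x4, takes a point from camera to world coordinates); the wrist camera has in their place "mount" (4x4, takes a point from camera to tool coordinates, whose origin is the TCP and whose axes are the flange's). Camera axes: x right, y down, z forward; pixel columns grow to the right and rows downward; lengths in m; the calibration is good to about 2 mm. A picture is of the moment at which its call begins: read the wrist's pose just before it. camera_params takes no time and is no camera call.
- job.close_job(): hands the job in, once; it reports no verdict.
The state is a dict: "time": time; "joint_positions": joint angles; "qd": joint speeds; "joint_torque": joint torques, N m; "position": TCP position; "tool_rot": TCP orientation; "ft_force": force on the tool from outside, world axes, zero at the start; "torque": the same for the moment, N m; "grip_width": opening from 0.0 (shut) to 1.0 (fully open).
Only numpy, scipy, OpenCV 4.12 (cv2) and the standard library are available. Lean on these libraries where they do the work, as an engineer would, in place of code of your own. Each camera call takes 0.05 s, during which the arm holds its last target. There are 200 camera calls.

## Working session

There is one attempt and no reset: what is moved stays moved. The work goes in short steps, Python scripts to look and compute and a shell command to move; the robot and the scene stay as the last step left them, time stands still between calls to the robot, and variables do not carry over. Pictures are saved under pics/ and viewed, about 8 in all and at most 12, crops included, and the job is handed in when it is done.

```bash
mkdir -p pics; cat > h.py <<'E'
import numpy as np, cv2
from scipy.spatial.transform import Rotation as R
from bench import get_state, eyes, job
def T(s):
    M=np.eye(4);M[:3,:3]=R.from_rotvec(s["tool_rot"]).as_matrix();M[:3,3]=s["position"];return M
def grab(n,f=None):
    s=get_state();im,d=eyes.get_image(n);p=eyes.camera_params(n)
    P=p["pose"] if "pose" in p else T(s)@np.array(p["mount"])
    if f: cv2.imwrite("pics/"+f,im[:,:,::-1])
    return im,d,np.array(p["camera_matrix"]),np.array(P)
def pts(d,K,P):
    v,u=np.mgrid[:d.shape[0],:d.shape[1]]
    c=np.stack([(u-K[0,2])/K[0,0]*d,(v-K[1,2])/K[1,1]*d,d],-1)
    return c@P[:3,:3].T+P[:3,3]
def onplane(u,v,z,K,P):
    r=P[:3,:3]@np.array([(u-K[0,2])/K[0,0],(v-K[1,2])/K[1,1],1]);return P[:3,3]+r*(z-P[2,3])/r[2]
def proj(X,K,P):
    c=P[:3,:3].T@(np.array(X)-P[:3,3]);return (K@c/c[2])[:2]
E
python3 - <<'E'
from h import *
s=get_state();print(s)
for n in("scene","top"):
    im,d,K,P=grab(n,n+"1.png");np.savez(n+"1.npz",im=im,d=d,K=K,P=P);print(n,K.tolist(),P.round(3).tolist())
print(np.array(eyes.camera_params("wrist")["mount"]).round(3))
E
```

```text
{'time': 0.0, 'joint_positions': array([ 1.2370708 ,  0.32180514, -0.0700606 ,  1.45168553,  0.02256963,
        1.37078307, -0.05690774]), 'qd': array([-1.34727830e-05, -1.43017040e-03, -4.39751571e-04, -4.50399280e-04,
        6.43856062e-04, -5.27630568e-04, -4.54945203e-04]), 'joint_torque': array([ 2.74385802e-04, -4.91296721e+01, -4.04117480e-01, -3.12534714e+01,
       -6.39734580e-02,  4.39442054e-02,  1.78533965e-04]), 'position': array([ 0.22131544, -0.61057266,  0.22146762]), 'tool_rot': array([-3.09238042e+00, -5.43283529e-01,  6.32540456e-04]), 'ft_force': array([-0.44718167, -0.10945439,  0.57315145]), 'torque': array([-0.00636042,  0.00492162,  0.01960047]), 'grip_width': 1.000285161998848}
scene [[501.0775460026734, 0.0, 318.61095611640604], [0.0, 501.0775460026734, 191.33578658571582], [0.0, 0.0, 1.0]] [[-0.575, 0.479, -0.664, 1.239], [0.818, 0.315, -0.481, 0.546], [-0.021, -0.819, -0.573, 0.652], [0.0, 0.0, 0.0, 1.0]]
top [[411.1816104282251, 0.0, 322.58781725751135], [0.0, 411.1816104282251, 199.5673487444351], [0.0, 0.0, 1.0]] [[-0.044, -0.978, 0.203, 0.376], [-0.999, 0.042, -0.013, 0.086], [0.004, -0.204, -0.979, 1.062], [0.0, 0.0, 0.0, 1.0]]
[[ 0.001 -0.954 -0.3    0.082]
 [ 1.     0.     0.001 -0.   ]
 [-0.    -0.3    0.954 -0.162]
 [ 0.     0.     0.     1.   ]]
```

View pics/scene1.png

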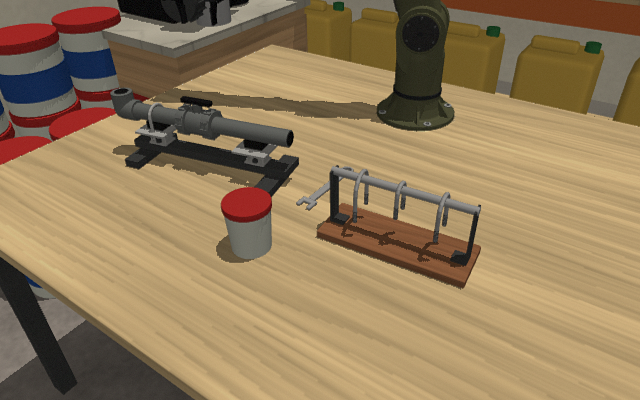

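View pics/top1.png

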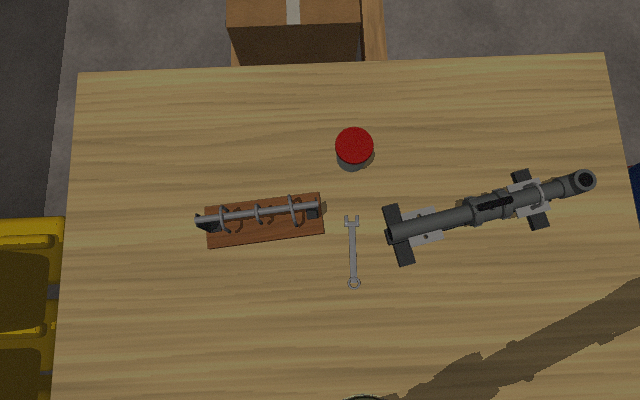

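Scene view: the rail is at about (335–480, 170–280), with U-bolts near u = 360, 400 and 443. The pipe's open end is near (291,138) and the tub near (247,222). Top view: U-bolts near u = 221, 257 and 293 at v≈212. The pipe's open end is at (390,236), with the open bracket around (428,228). Next I'll measure these.

```bash
cat > m.py <<'E'
from h import *
for n in("top","scene"):
    z=np.load(n+"1.npz");im,d,K,P=z["im"],z["d"],z["K"],z["P"];X=pts(d,K,P)
    ok=(d>0)
    # rail+ubolts: grey things above bar top / around
    c=X.reshape(-1,3)[ok.ravel()];
    m=(c[:,2]>.03)&(c[:,2]<.2)&(c[:,0]>.35)&(c[:,0]<.85)
    q=c[m];
    r=q[(q[:,1]>0.05)&(q[:,2]>.12)]
    print(n,"rail pts",len(r),r.min(0).round(3),r.max(0).round(3))
    a=r[:,:2];mu=a.mean(0);u,s,vt=np.linalg.svd(a-mu);print("dir",vt[0],mu)
    p=q[(q[:,1]<-.03)&(q[:,2]>.125)&(q[:,2]<.145)]
    mu=p[:,:2].mean(0);u,s,vt=np.linalg.svd(p[:,:2]-mu);print("pipe",len(p),mu,vt[0],p.min(0),p.max(0))
z=np.load("top1.npz");im=z["im"]
a=cv2.resize(im[180:260,190:340],None,fx=5,fy=5,interpolation=cv2.INTER_CUBIC)[:300*2]
z=np.load("scene1.npz")["im"];b=cv2.resize(z[150:290,310:490],None,fx=4,fy=4,interpolation=cv2.INTER_CUBIC)
cv2.imwrite("pics/c1.png",a[:,:,::-1]);cv2.imwrite("pics/c2.png",b[:,:,::-1])
E
python3 m.py
```

```text
top rail pts 1092 [0.511 0.085 0.121] [0.587 0.368 0.15 ]
dir [ 0.09272866 -0.99569142] [0.54611406 0.22770805]
pipe 2935 [ 0.53279348 -0.29341317] [ 0.21408851 -0.97681427] [ 0.46931669 -0.52511279  0.12501128] [ 0.60974607 -0.07301994  0.14499223]
scene rail pts 1644 [0.517 0.088 0.12 ] [0.589 0.371 0.148]
dir [-0.09338513  0.99563006] [0.55321495 0.23824631]
pipe 1781 [ 0.54646563 -0.29323696] [-0.229003    0.97342572] [ 0.47007522 -0.53368572  0.12500581] [ 0.61148388 -0.06921481  0.1449797 ]
```

View pics/c1.png

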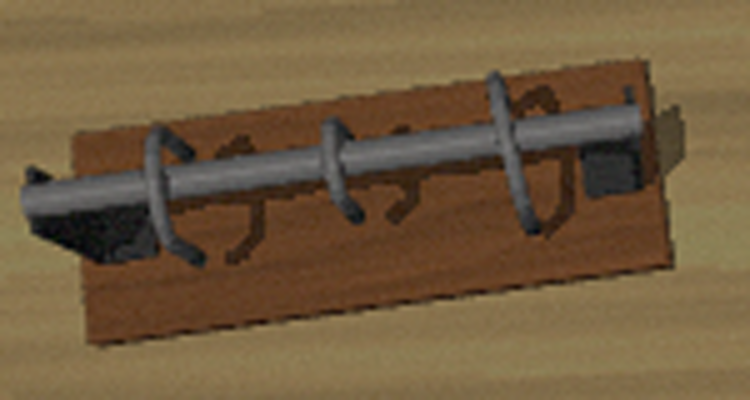

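View pics/c2.png

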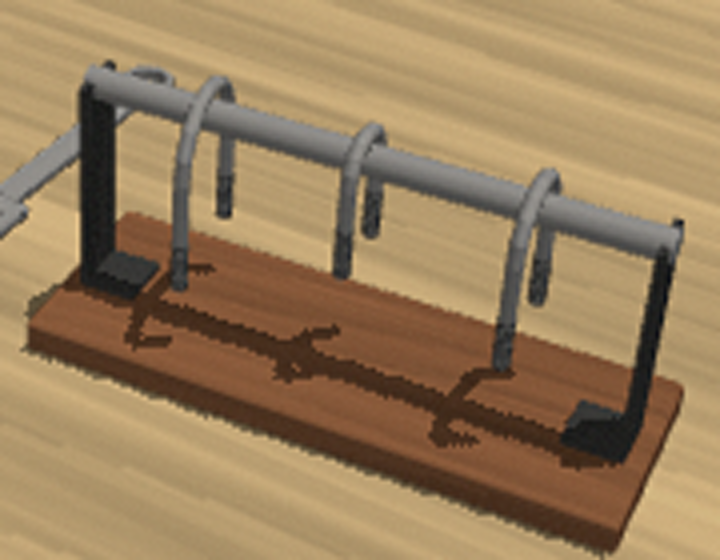

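The middle U-bolt in both crops is the small one. By apparent size, the medium one is at the bar's +y end (top crop (170,190), scene crop (530,270)) and the large one is at the -y end. I'll move towards the pipe for a wrist look on the way.

```bash
python3 -m jog '[[[1,1,0,-0.3,-0.7],[1,1,0,-0.3,-0.7],[1,1,0,-0.3,-0.7],[1,1,0,-0.3,-0.7],[1,1,0,-0.3,-0.7],[1,1,0,-0.3,-0.7],[1,1,0,-0.2,-0.7],[1,1,0,-0.2,-0.7],[1,1,-0.1,0,-0.7],[1,1,-0.3,0,-0.7]]]'
python3 -m jog '[[[1,1,-0.4,0,-0.7],[1,1,-0.4,0,-0.7],[1,0.9,-0.4,0,-0.7],[1,0.9,-0.4,0,-0.7],[1,0.6,-0.4,0,-0.5],[1,0,0,0,0],[1,0,0,0,0],[1,0,0,0,0]]]'
cat > m2.py <<'E'
from h import *
s=get_state();print(s["time"],s["position"],T(s)[:3,:2].round(3).tolist(),s["joint_positions"].round(2))
im,d,K,P=grab("wrist","w1.png");np.savez("w1.npz",im=im,d=d,K=K,P=P);print(K)
X=pts(d,K,P);c=X[(d>0)]
p=c[(c[:,2]>.125)&(c[:,2]<.142)&(c[:,1]>-.2)&(c[:,1]<0)]
print(len(p),p.min(0),p.max(0))
E
python3 m2.py
```

```text
time: 1.35
position: [0.5298, -0.3698, 0.3096]
tool_rot: [-2.785, -1.452, 0.001]
ft_force: [0.0, 0.5, -0.2]
grip_width: 0.999
time: 2.35
position: [0.5429, -0.1817, 0.3103]
tool_rot: [2.553, 1.83, -0.001]
ft_force: [-0.3, 0.2, -0.4]
grip_width: 1.0
2.35 [ 0.542891   -0.18170331  0.31032172] [[0.321, 0.947], [0.947, -0.321], [-0.001, -0.0]] [ 0.69  0.16 -0.47  1.49  0.07  1.51 -0.11]
[[352.73456726   0.         317.62142367]
 [  0.         352.73456726 203.513402  ]
 [  0.           0.           1.        ]]
4882 [ 0.46741412 -0.19994584  0.12500254] [ 0.52998735 -0.07183541  0.13924943]
```

View pics/w1.png

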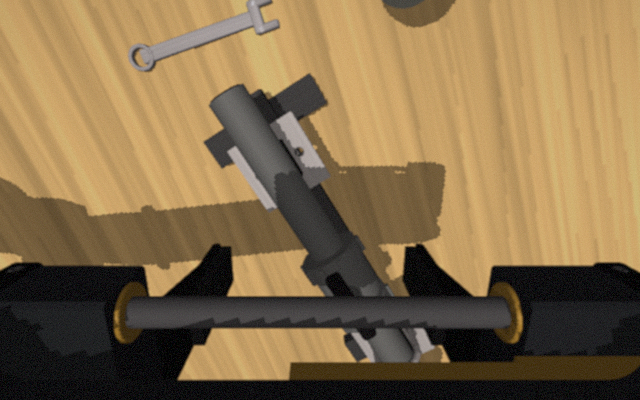

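The open plate is visible on both sides of the pipe. A hole shows at about (299,152) on the right, and the pipe's end is near (230,95). I'll fit the pipe axis and the plate from depth.

```bash
cat > m3.py <<'E'
from h import *
from scipy.optimize import least_squares
def fit(n):
    z=np.load(n+".npz");im,d,K,P=z["im"],z["d"],z["K"],z["P"];X=pts(d,K,P);X[d==0]=9
    c=X.reshape(-1,3)
    m=(c[:,2]>.115)&(c[:,2]<.143)&(c[:,1]>-.2)&(c[:,1]<-.06)&(abs(c[:,0]-.5)<.06)
    p=c[m]
    def f(q):  # axis x=a+b*(y+.14), height h
        a,b,h=q;return np.hypot((p[:,0]-a-b*(p[:,1]+.14))/np.hypot(1,b),p[:,2]-h)-.02
    r=least_squares(f,[.505,-.22,.117],loss="soft_l1",f_scale=.002);a,b,h=r.x
    dy=np.array([-(-b)*-1,0]) 
    e=np.array([b,1])/np.hypot(1,b);ex=np.array([e[1],-e[0]])
    o=np.array([a,-.14])
    l=(c[:,:2]-o);al=l@e;ac=l@ex
    print(n,"axis",r.x.round(4),"yaw",np.degrees(np.arctan2(ex[1],ex[0])).round(2),"rms",np.sqrt(np.mean(r.fun**2)))
    pm=(c[:,2]>.1)&(c[:,2]<.142)&(abs(ac)<.021)&(al>0)&(al<.12)
    print(" open end al",np.percentile(al[pm],[99,99.8]))
    bright=im.reshape(-1,3).min(1)>95
    plm=(abs(c[:,2]-.081)<.005)&(abs(ac)<.05)&(abs(al)<.09)
    for nm,sgn in(("ac+",ac>.02),("ac-",ac<-.02)):
        k=plm&sgn
        if k.sum()>20: print(" plate",nm,k.sum(),"al",np.percentile(al[k],[1,99]).round(4),"ac",np.percentile(ac[k],[1,99]).round(4),"z",np.median(c[k,2]).round(4))
    return K,P,im,o,e,ex
if __name__=="__main__":
    K,P,im,o,e,ex=fit("w1");
    g=im.min(2)
    X=onplane(299,152,.082,K,P)[:2]-o;print("hole w1 al,ac",X@e,X@ex)
    fit("top1")
    print(g[140:165,285:316:2])
E
python3 m3.py
```

```text
w1 axis [ 0.4984 -0.222   0.1166] yaw 12.52 rms 0.0006875448854443641
 open end al [0.06585215 0.06648798]
 plate ac+ 1472 al [-0.0631  0.019 ] ac [0.0202 0.0421] z 0.082
 plate ac- 747 al [-0.063   0.0191] ac [-0.0419 -0.0302] z 0.082
hole w1 al,ac -0.02269732727652116 0.02635628251488596
top1 axis [ 0.5001 -0.2187  0.1165] yaw 12.34 rms 0.002083122897556256
 open end al [0.06572077 0.06577611]
 plate ac+ 247 al [-0.0647  0.0184] ac [0.0235 0.0417] z 0.0817
 plate ac- 310 al [-0.0651  0.0182] ac [-0.0419 -0.0204] z 0.0818
[[ 86 108 121 158 161 164 160 164 154 165 166 154  97  58  57  63]
 [ 86  89 109 157 157 162 159 166 160 163 165 163 126  66  61  56]
 [ 87  84 102 149 161 163 158 165 161 163 167 167 144  71  52  59]
 [ 81  90  94 146 162 162 164 162 162 160 166 166 158  95  60  58]
 [ 61  91  89 143 160 161 163 164 163 163 164 167 165 111  70  64]
 [ 42  85  92 125 159 163 161 159 165 165 164 164 162 138  94  78]
 [ 30  78  92 106 154 158 144 142 155 161 162 168 168 155 119  94]
 [ 15  57  87  98 125 140 102 101 132 157 165 164 169 161 120  98]
 [ 13  41  87  94  98 103  64  62  
[... 404 characters left out ...]
 121 161 165 162 162 168 166]
 [ 60  47  28  36  82  80  68  51  85 140 161 165 159 159 169 167]
 [ 59  58  27  16  77  84  79  79 125 156 163 163 163 165 164 173]
 [ 65  57  40   7  57  88  92 100 145 164 165 162 167 159 164 172]
 [ 66  60  43  18  28  82  91  96 147 160 159 163 165 164 161 169]
 [ 68  66  51  27  21  79  92  93 143 161 160 159 161 158 164 167]
 [ 73  67  56  33  20  59  89  91 139 160 159 163 163 162 165 168]
 [ 75  69  65  50  11  41  91  90 121 166 159 161 165 164 163 161]
 [ 75  73  65  47  35  21  75  91 105 155 159 161 160 160 161 160]
 [ 81  71  65  50  40   0  55  86  94 124 158 161 162 162 159 162]
 [ 79  75  67  63  47  11  42  89  90 100 151 160 160 160 166 163]]
```

The plate centre is 22 mm towards -y from my reference, and the hole seen is at −22.7 mm, +26.4 mm. Plate size and height match. Next, the rail.

```bash
python3 -m jog '[[[1,1,0,0,-1],[1,1,0,0,-1],[1,1,0,0,-1],[1,1,0,0,-1],[1,1,0,0,-1],[1,1,0,0,0],[1,1,0,0,0],[1,1,0,0,0],[1,1,0,0,0],[1,1,0,0,0]]]'
python3 -m jog '[[[1,0.6,0,0,0],[1,0,0,0,0],[1,0,0,0,0]]]'
cat > m4.py <<'E'
from h import *
s=get_state();print(s["time"],s["position"],T(s)[:3,:2].round(3).tolist())
im,d,K,P=grab("wrist","w2.png");np.savez("w2.npz",im=im,d=d,K=K,P=P)
X=pts(d,K,P);X[d==0]=9;c=X.reshape(-1,3)
near=(abs(c[:,1]-.23)<.16)&(abs(c[:,0]-.55)<.1)
b=c[near&(c[:,2]>.12)&(c[:,2]<.1415)&(abs(c[:,0]-.545)<.025)]
k=np.polyfit(b[:,1],b[:,0],1);print("bar x=",k,"z",np.percentile(b[:,2],[50,95]))
t=c[near&(c[:,2]>.1435)&(c[:,2]<.155)]
print("crown tops");lab=np.round((t[:,1]-.227)/.08)
for l in(-1,0,1):
    q=t[lab==l]
    if len(q)>3: print(l,len(q),q.mean(0).round(4),q[:,2].max().round(4))
off=abs(c[:,0]-np.polyval(k,c[:,1]))
for l,ym in((1,.31),(0,.228),(-1,.146)):
    w=near&(c[:,2]>.04)&(c[:,2]<.152)&(abs(c[:,1]-ym)<.035)&((off>.012)|(c[:,2]>.143))
    q=c[w]
    if len(q)<10: continue
    A=np.linalg.lstsq(np.c_[q[:,0]-.545,q[:,2]-.14,np.ones(len(q))],q[:,1],rcond=None)[0]
    r=q[:,1]-np.c_[q[:,0]-.545,q[:,2]-.14,np.ones(len(q))]@A
    print(l,len(q),"y=%.4f*(x-.545)+%.4f*(z-.14)+%.4f"%tuple(A),"rms",r.std(),"x",q[:,0].min(),q[:,0].max(),"width",np.ptp(q[:,0]))
E
python3 m4.py
```

```text
time: 3.65
position: [0.5509, 0.2153, 0.3103]
tool_rot: [2.096, 2.34, -0.0]
ft_force: [0.3, 0.8, 0.2]
grip_width: 0.998
time: 4.03
position: [0.5486, 0.2369, 0.3102]
tool_rot: [2.096, 2.34, -0.002]
ft_force: [0.2, -0.4, 0.8]
grip_width: 0.997
4.025 [0.54859345 0.2368871  0.31019983] [[-0.11, 0.994], [0.994, 0.11], [-0.001, -0.0]]
bar x= [-0.07592185  0.56275674] z [0.13865126 0.14068544]
crown tops
-1 207 [0.5535 0.15   0.1458] 0.1488
0 188 [0.5461 0.2286 0.146 ] 0.1495
1 270 [0.5385 0.3083 0.146 ] 0.1496
1 552 y=0.1014*(x-.545)+-0.0514*(z-.14)+0.3092 rms 0.0022182973939763907 x 0.509822692864188 0.5682994676265701 width 0.05847677476238211
0 499 y=0.1000*(x-.545)+-0.0472*(z-.14)+0.2290 rms 0.0018152505378071016 x 0.5243634213789516 0.5680192720759835 width 0.04365585069703182
-1 824 y=0.1910*(x-.545)+-0.0252*(z-.14)+0.1490 rms 0.0017331997230984068 x 0.5180375512221074 0.5891522003185057 width 0.07111464909639831
```

View pics/w2.png

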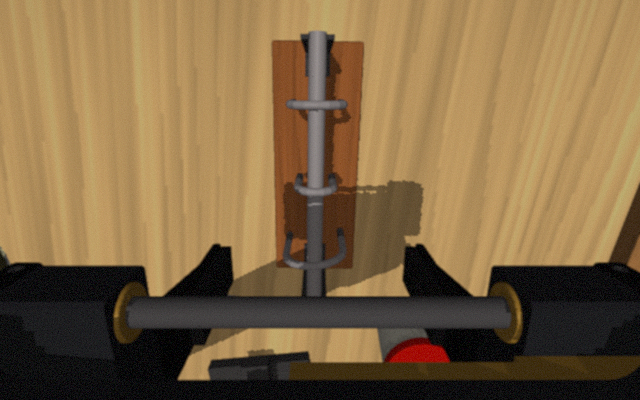

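The widths come out at 58.5, 43.7 and 71 mm, so the +y one (at about (317,104) in the picture) is the medium. Its yaw is 5.8° against the tool's 6.3°. I'll grasp both legs from outside.

```bash
python3 -m jog '[[[1,0.9,-0.03,0,0],[1,0.9,-0.02,0,0],[1,0,0,0.8,0],[1,0,0,0.8,0],[1,0,0,0.8,0],[1,0,0,0.8,0],[1,0,0,0.8,0],[1,0,0,0.8,0],[1,0,0,0.6,0],[1,0,0,0,0]]]'
python3 -m jog '[[[1,0,0,0,0],[0.75,0,0,0,0],[0.68,0,0,0,0],[0.6,0,0,0,0],[0.6,0,0,0,0],[0.6,0,0,0,0],[0.6,0,0,0,0]]]' 15
```

```text
time: 5.32
position: [0.5374, 0.3073, 0.0925]
tool_rot: [-2.096, -2.339, 0.007]
ft_force: [-0.2, 0.2, 0.3]
grip_width: 1.001
time: 6.2
position: [0.5377, 0.3103, 0.0947]
tool_rot: [2.093, 2.343, 0.0]
ft_force: [-0.6, -0.6, 2.0]
grip_width: 0.68
```

```bash
python3 -m jog '[[[0.5,0,0,0,0],[0.5,0,0,0,0],[0.5,0,0,-0.2,0],[0.5,0,0,-0.5,0],[0.5,0,0,-0.8,0],[0.5,0,0,-0.8,0],[0.5,0,0,-0.8,0],[0.5,0,0,-0.8,0],[0.5,0,0,-0.8,0],[0.5,0,0,-0.8,0]]]' 40
python3 - <<'E'
from h import *
s=get_state();print(s["position"],s["ft_force"],s["grip_width"],T(s)[:3,:2].round(3).tolist())
grab("wrist","w3.png")
im,d,K,P=grab("scene","s2.png")
E
```

```text
time: 7.45
position: [0.5375, 0.3103, 0.3171]
tool_rot: [2.093, 2.342, 0.002]
ft_force: [0.0, -0.3, -0.2]
grip_width: 0.678
[0.53750654 0.31030833 0.3170728 ] [ 0.03402202 -0.27546861 -0.23004488] 0.6784356037069079 [[-0.112, 0.994], [0.994, 0.112], [0.0, 0.001]]
```

View pics/w3.png

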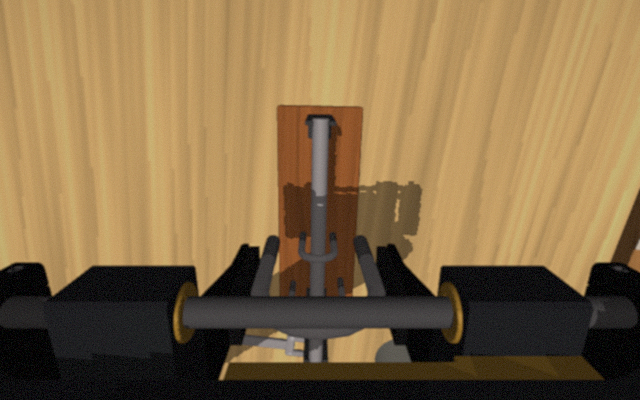

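The U-bolt is held between the jaws, with its leg tips at about (273,240) and (361,240). The other two are still on the bar. I'll measure the legs in the tool frame.

```bash
cat > legs.py <<'E'
from h import *
def legs(show=True):
    im,d,K,P=grab("wrist");s=get_state();M=np.linalg.inv(T(s))
    X=pts(d,K,P);X[d==0]=9;c=X.reshape(-1,3)@M[:3,:3].T+M[:3,3]
    for sg in(-1,1):
        q=c[(abs(sg*c[:,1]-.026)<.012)&(c[:,2]>.004)&(c[:,2]<.06)&(abs(c[:,0])<.03)]
        if len(q)<10: print("few",len(q));continue
        zt=np.percentile(q[:,2],98);a=np.polyfit(q[:,2],q[:,0],1);b=np.polyfit(q[:,2],q[:,1],1)
        print("leg",sg,len(q),"tip z %.4f"%zt,"x at tip(surface) %.4f slope %.3f"%(np.polyval(a,zt),a[0]),"y at tip %.4f slope %.3f"%(np.polyval(b,zt),b[0]))
if __name__=="__main__": legs()
E
python3 legs.py
```

```text
leg -1 300 tip z 0.0293 x at tip(surface) 0.0020 slope 0.013 y at tip -0.0260 slope -0.018
leg 1 319 tip z 0.0302 x at tip(surface) 0.0015 slope 0.005 y at tip 0.0242 slope -0.015
```

```bash
python3 -m jog '[[[0.5,0,0,0,-0.6],[0.5,0,0,0,-0.6],[0.5,-0.8,-0.3,0,0],[0.5,-0.9,-0.3,0,0],[0.5,-0.9,-0.3,0,0],[0.5,-0.9,-0.3,0,0],[0.5,-0.9,-0.3,0,0],[0.5,-0.9,-0.3,0,0],[0.5,-0.9,-0.3,0,0],[0.5,-0.9,-0.3,0,0]]]'
python3 -m jog '[[[0.5,-0.9,-0.3,0,0],[0.5,-0.9,-0.2,0,0],[0.5,-0.9,-0.2,0,0],[0.5,-0.8,-0.1,0,0],[0.5,-0.6,0,0,0],[0.5,0,0,0.5,0],[0.5,0,0,0.5,0],[0.5,0,0,0.5,0],[0.5,0,0,0.5,0],[0.5,0,0,0,0]]]'
cat > w.py <<'E'
import sys
from h import *
f=sys.argv[1]
s=get_state();M=T(s);print(s["time"],s["position"].round(4),"f",s["ft_force"].round(2),"gw",s["grip_width"].round(3),"yaw",np.degrees(np.arctan2(M[1,1],M[0,1])).round(2),"tilt",M[:2,2].round(4))
im,d,K,P=grab("wrist",f+".png");np.savez(f+".npz",im=im,d=d,K=K,P=P)
e=np.array([-.2167,.9762]);ex=np.array([.9762,.2167]);h=np.array([.5032,-.1615])
t=h-(M[:2,3]+M[:2,:2]@[-.0015,-.0005])
print("to go, tool units x,y",(M[:2,:2].T@t/.04).round(3))
E
python3 w.py w4; python3 legs.py; python3 - <<'E'
from m3 import *
fit("w4")
E
```

```text
time: 8.85
position: [0.5041, 0.0109, 0.3136]
tool_rot: [-1.967, -2.448, 0.002]
ft_force: [0.5, 0.2, -1.4]
grip_width: 0.673
time: 10.1
position: [0.508, -0.1541, 0.2326]
tool_rot: [-1.964, -2.447, 0.002]
ft_force: [0.7, 0.9, -1.5]
grip_width: 0.674
leg -1 354 tip z 0.0327 x at tip(surface) 0.0020 slope 0.009 y at tip -0.0275 slope -0.022
leg 1 368 tip z 0.0336 x at tip(surface) 0.0015 slope 0.004 y at tip 0.0227 slope -0.019Traceback (most recent call last):
  File "w.py", line 4, in <module>
    s=get_state();M=T(s);print(s["time"],s["position"].round(4),"f",s["ft_force"].round(2),"gw",s["grip_width"].round(3),"yaw",np.degrees(np.arctan2(M[1,1],M[0,1])).round(2),"tilt",M[:2,2].round(4))
                                                                                                ^^^^^^^^^^^^^^^^^^^^^
AttributeError: 'float' object has no attribute 'round'
Traceback (most recent call last):
  File "m3.py", line 4, in fit
    z=np.load(n+".npz");im,d,K,P=z["im"],z["d"],z["K"],z["P"];X=pts(d,K,P);X[d==0]=9
FileNotFoundError: [Errno 2] No such file or directory: 'w4.npz'
```

```bash
sed -i 's/s\["grip_width"\].round(3)/round(s["grip_width"],3)/' w.py
sed -i 's/s=get_state();M=np.linalg.inv(T(s))/P=np.array(eyes.camera_params("wrist")["mount"]);M=np.eye(4)/' legs.py
python3 w.py w4; python3 legs.py;python3 legs.py; python3 - <<'E'
from m3 import *
fit("w4")
for i in range(3): print(get_state()["position"])
E
```

```text
10.15 [ 0.5088 -0.1544  0.2339] f [-0.1  0.1  0.1] gw 0.674 yaw 12.47 tilt [-0.0016  0.0009]
to go, tool units x,y [-0.106 -0.163]
leg -1 331 tip z 0.0315 x at tip(surface) 0.0014 slope 0.001 y at tip -0.0267 slope -0.016
leg 1 344 tip z 0.0322 x at tip(surface) 0.0010 slope 0.002 y at tip 0.0236 slope -0.012
leg -1 332 tip z 0.0317 x at tip(surface) 0.0014 slope -0.001 y at tip -0.0267 slope -0.015
leg 1 348 tip z 0.0323 x at tip(surface) 0.0012 slope 0.012 y at tip 0.0235 slope -0.015
w4 axis [ 0.4985 -0.2216  0.1167] yaw 12.5 rms 0.000663345677108206
 open end al [0.06579645 0.06647389]
 plate ac+ 1851 al [-0.063   0.0196] ac [0.0219 0.0418] z 0.082
 plate ac- 1699 al [-0.0628  0.0196] ac [-0.0418 -0.0235] z 0.082
[ 0.5097434  -0.15483839  0.2355174 ]
[ 0.5097434  -0.15483839  0.2355174 ]
[ 0.5097434  -0.15483839  0.2355174 ]
```

View pics/w4.png

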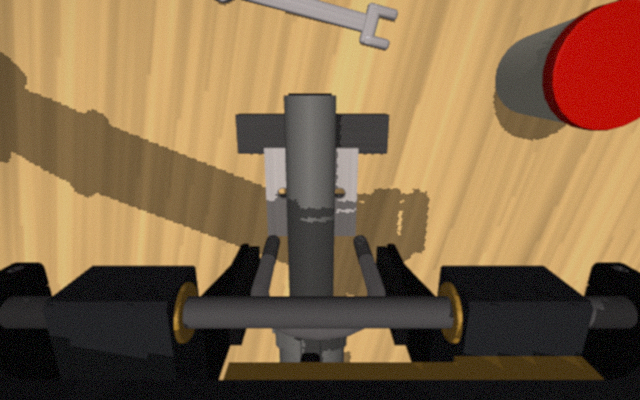

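Both holes show at about (282,190) and (341,190), beside the pipe. I'll compute the correction in the tool frame from this one camera.

```bash
cat > rel.py <<'E'
import sys
from h import *
def rel(f,N=3):
    im,d,K,_=grab("wrist",f);P=np.array(eyes.camera_params("wrist")["mount"])
    X=pts(d,K,P);X[d==0]=9;c=X.reshape(-1,3);g=im.reshape(-1,3).mean(1)
    s=get_state();zp=s["position"][2]-.082
    # plate: tool z near zp
    k=(abs(c[:,2]-zp)<.006)&(abs(c[:,1])<.06)&(abs(c[:,0]+.02)<.12)&(abs(abs(c[:,1])-.032)<.014)
    zpl=np.median(c[k,2]);print("pos",s["position"].round(4),"f",s["ft_force"].round(1),"plate z tool",zpl.round(4),"from state",round(zp,4))
    L={}
    for sg in(-1,1):
        q=c[(abs(sg*c[:,1]-.026)<.012)&(c[:,2]>.004)&(c[:,2]<.036)&(c[:,2]<zpl-.012)&(abs(c[:,0])<.03)]
        if len(q)<10: continue
        b=np.polyfit(q[:,2],q[:,1],1);a=np.polyfit(q[:,2],q[:,0],1);L[sg]=(q[:,0].mean(),q[:,1].mean(),q[:,2].mean(),b[0],a[0]);print("leg",sg,np.round(L[sg],4),"tip",np.percentile(q[:,2],98).round(4))
    p=c[(abs(c[:,2]-(zpl-.05))<.006)&(abs(c[:,1])<.03)&(c[:,0]>.02)&(c[:,0]<.09)]
    pc=c[(c[:,2]>zpl-.057)&(c[:,2]<zpl-.037)&(abs(c[:,1])<.03)&(c[:,0]>.015)&(c[:,0]<.09)]
    # pipe centre line: midpoint of y extremes in x slices
    xs=[];ys=[]
    for x0 in np.arange(.02,.085,.005):
        q=pc[abs(pc[:,0]-x0)<.0025]
        if len(q)>20: xs.append(x0);ys.append((np.percentile(q[:,1],2)+np.percentile(q[:,1],98))/2)
    if len(xs)>3:
        b=np.polyfit(xs,ys,1);print("pipe y=%.4f + %.4f x"%(b[1],b[0]),"n",len(xs))
    # plate x extents each side
    for sg in(-1,1):
        q=c[(abs(c[:,2]-zpl)<.004)&(abs(sg*c[:,1]-.035)<.006)&(abs(c[:,0]+.0)<.12)]
        if len(q)>20: print("plate side",sg,len(q),"x",np.percentile(q[:,0],[1,99]).round(4),"y out",np.percentile(sg*c[(abs(c[:,2]-zpl)<.004)&(sg*c[:,1]>.02)&(sg*c[:,1]<.06)&(abs(c[:,0])<.1)][:,1],99).round(4))
    # holes: dark blobs on plate plane
    v,u=np.mgrid[:400,:640]
    r=(np.stack([(u-K[0,2])/K[0,0],(v-K[1,2])/K[1,1],np.ones_like(u,float)],-1)@P[:3,:3].T)
    Y=P[:3,3]+r*((zpl-P[2,3])/r[...,2])[...,None]
    return im,Y,zpl
if __name__=="__main__": rel(sys.argv[1]+".png")
E
python3 rel.py w5
python3 - <<'E'
from h import *
P=np.array(eyes.camera_params("wrist")["mount"]);K=np.array(eyes.camera_params("wrist")["camera_matrix"])
for u,v in((282,190),(341,190)): print(onplane(u,v,.1525,K,P).round(4))
E
```

```text
pos [ 0.5097 -0.1549  0.2356] f [ 0.4 -0.5 -0.2] plate z tool 0.1535 from state 0.1536
leg -1 [ 0.0014 -0.0264  0.0169 -0.0175  0.0055] tip 0.0314
leg 1 [ 0.001   0.0238  0.0174 -0.0222  0.0045] tip 0.0321
pipe y=-0.0075 + -0.0077 x n 13
plate side -1 851 x [-0.0459  0.0367] y out 0.0498
plate side 1 468 x [-0.0456  0.0365] y out 0.0338
[-0.003  -0.0335  0.1525]
[-0.003   0.021   0.1525]
```

```bash
python3 -m jog '[[[0.5,-0.07,-0.13,0,0],[0.5,0,0,0.4,0],[0.5,0,0,0.4,0],[0.5,0,0,0.4,0],[0.5,0,0,0,0],[0.5,0,0,0,0]]]'
python3 rel.py w5;python3 rel.py w6
```

```text
time: 11.1
position: [0.5049, -0.1587, 0.1866]
tool_rot: [1.968, 2.449, 0.0]
ft_force: [-0.1, 0.4, 0.2]
grip_width: 0.675
pos [ 0.5051 -0.1588  0.187 ] f [-0.1 -0.6 -0.7] plate z tool 0.1046 from state 0.105
leg -1 [ 0.0014 -0.0264  0.0171 -0.0172  0.0064] tip 0.0315
leg 1 [ 0.001   0.0237  0.0175 -0.0134  0.0059] tip 0.0323
pipe y=-0.0022 + -0.0009 x n 13
plate side -1 1311 x [-0.0426  0.0393] y out 0.044
plate side 1 1155 x [-0.0293  0.0394] y out 0.0396
pos [ 0.5052 -0.1588  0.1872] f [ 1.4  0.5 -1.1] plate z tool 0.105 from state 0.1052
leg -1 [ 0.0014 -0.0264  0.0171 -0.0146  0.0021] tip 0.0319
leg 1 [ 0.001   0.0237  0.0175 -0.0133  0.005 ] tip 0.0323
pipe y=-0.0025 + 0.0008 x n 13
plate side -1 1311 x [-0.0425  0.0395] y out 0.0443
plate side 1 1124 x [-0.0291  0.0396] y out 0.0393
```

View pics/w6.png

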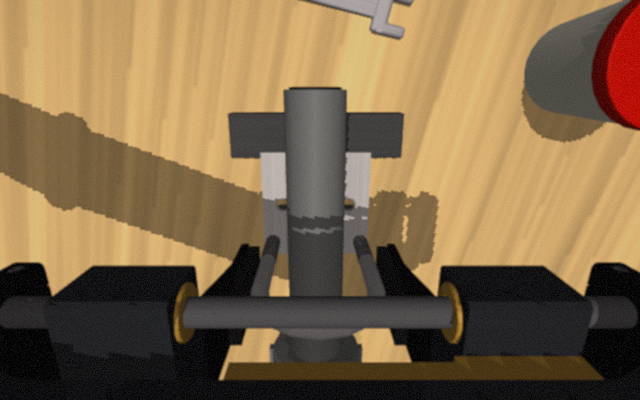

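The legs and the plate now agree: y −2.4 vs −2.35 mm and x about −1.5 vs −1.55 mm. I'll go straight down and watch the force.

```bash
python3 -m jog '[[[0.5,0,0,0.25,0],[0.5,0,0,0.25,0],[0.5,0,0,0.2,0],[0.5,0,0,0.2,0],[0.5,0,0,0,0]]]'
python3 -m jog '[[[0.5,0,0,0.2,0],[0.5,0,0,0.2,0],[0.5,0,0,0.2,0],[0.5,0,0,0.1,0],[0.5,0,0,0,0]]]'
python3 rel.py w7
```

```text
time: 11.82
position: [0.5041, -0.1586, 0.1496]
tool_rot: [-1.967, -2.448, 0.001]
ft_force: [-0.1, -0.4, -1.6]
grip_width: 0.673
time: 12.45
position: [0.5044, -0.1587, 0.1221]
tool_rot: [-1.967, -2.448, 0.0]
ft_force: [0.2, -0.7, -0.6]
grip_width: 0.672
pos [ 0.5047 -0.1588  0.1225] f [ 0.7  0.1 -1.4] plate z tool 0.0401 from state 0.0405
leg -1 [ 0.0017 -0.0265  0.0142 -0.1025  0.0109] tip 0.0273
leg 1 [ 0.0013  0.0235  0.0143  0.0462 -0.011 ] tip 0.027
pipe y=-0.0017 + -0.0013 x n 13
plate side -1 1536 x [-0.0419  0.0393] y out 0.0436
plate side 1 1491 x [-0.0412  0.0394] y out 0.04
```

```bash
python3 -m jog '[[[0.5,0,0,0.08,0],[0.5,0,0,0.08,0],[0.5,0,0,0.05,0],[0.5,0,0,0,0]]]'
python3 -m jog '[[[0.5,0,0,0.05,0],[0.5,0,0,0,0]]]'
python3 -m jog '[[[0.5,0,0,0.05,0],[0.5,0,0,0,0]]]'
```

```text
time: 13.0
position: [0.5045, -0.1587, 0.1139]
tool_rot: [-1.968, -2.449, 0.0]
ft_force: [0.6, 0.4, -0.8]
grip_width: 0.673
time: 13.25
position: [0.5046, -0.1587, 0.112]
tool_rot: [-1.968, -2.449, 0.0]
ft_force: [-0.5, -0.2, -0.5]
grip_width: 0.674
time: 13.5
position: [0.5045, -0.1587, 0.11]
tool_rot: [-1.968, -2.449, 0.0]
ft_force: [-0.3, 0.6, -0.3]
grip_width: 0.671
```

The tips are below the plate top with no force, so they're in the holes. Continuing to the spring nuts.

```bash
python3 -m jog '[[[0.5,0,0,0.05,0],[0.5,0,0,0.05,0],[0.5,0,0,0,0]]]'
python3 -m jog '[[[0.5,0,0,0.05,0],[0.5,0,0,0,0]]]'
python3 -m jog '[[[0.5,0,0,0.05,0],[0.5,0,0,0,0]]]'
python3 -m jog '[[[0.5,0,0,0.05,0],[0.5,0,0,0,0]]]'
```

```text
time: 13.88
position: [0.5048, -0.159, 0.1061]
tool_rot: [1.968, 2.448, -0.0]
ft_force: [0.4, -0.6, -1.1]
grip_width: 0.676
time: 14.12
position: [0.505, -0.1588, 0.1043]
tool_rot: [1.967, 2.448, 0.0]
ft_force: [0.7, 0.2, 0.0]
grip_width: 0.677
time: 14.38
position: [0.5051, -0.1588, 0.1022]
tool_rot: [1.967, 2.448, 0.001]
ft_force: [1.6, -0.8, 0.6]
grip_width: 0.676
time: 14.62
position: [0.5049, -0.1587, 0.1]
tool_rot: [1.968, 2.449, 0.0]
ft_force: [2.2, -0.3, 0.2]
grip_width: 0.676
```

```bash
python3 -m jog '[[[0.5,0,0,0.05,0],[0.5,0,0,0,0]]]'
python3 -m jog '[[[0.5,0,0,0.05,0],[0.5,0,0,0,0]]]'
python3 -m jog '[[[0.5,0,0,0.05,0],[0.5,0,0,0,0]]]'; python3 rel.py w8
```

```text
time: 14.88
position: [0.5047, -0.1588, 0.0979]
tool_rot: [1.968, 2.449, 0.0]
ft_force: [1.3, -0.5, 0.5]
grip_width: 0.67
time: 15.12
position: [0.5045, -0.1587, 0.0958]
tool_rot: [-1.968, -2.449, 0.0]
ft_force: [0.9, -0.7, -0.4]
grip_width: 0.676
time: 15.38
position: [0.5045, -0.1587, 0.0938]
tool_rot: [-1.968, -2.449, 0.0]
ft_force: [1.1, -1.6, 0.5]
grip_width: 0.677
pos [ 0.5045 -0.1588  0.0938] f [ 2.3 -1.5  0.1] plate z tool 0.0118 from state 0.0118
pipe y=-0.0018 + -0.0005 x n 13
plate side -1 1505 x [0.0019 0.0395] y out 0.0437
plate side 1 1412 x [-0.002   0.0396] y out 0.0399
```

```bash
python3 - <<'E'
from h import *
im,d,K,P=grab("scene");
a=cv2.resize(im[75:195,100:310],None,fx=3,fy=3,interpolation=cv2.INTER_CUBIC)
w=cv2.imread("pics/w8.png")[60:340,180:460,::-1];w=cv2.resize(w,(240,240))
c=np.zeros((600,640,3),np.uint8);c[:360,:630]=a;c[360:,:240]=w;
cv2.imwrite("pics/v9.png",c[:,:,::-1])
mm=np.array(eyes.camera_params("wrist")["mount"]);_,d,K,_=grab("wrist");X=pts(d,K,mm);X[d==0]=9;c=X.reshape(-1,3)
q=c[(abs(c[:,1])<.035)&(abs(c[:,0])<.02)&(c[:,2]>-.075)&(c[:,2]<-.03)]
print(len(q),np.percentile(q[:,2],[1,10,50,90]) if len(q) else '')
E
```

```text
7816 [-0.0741634  -0.06605315 -0.0425874  -0.03464133]
```

View pics/v9.png

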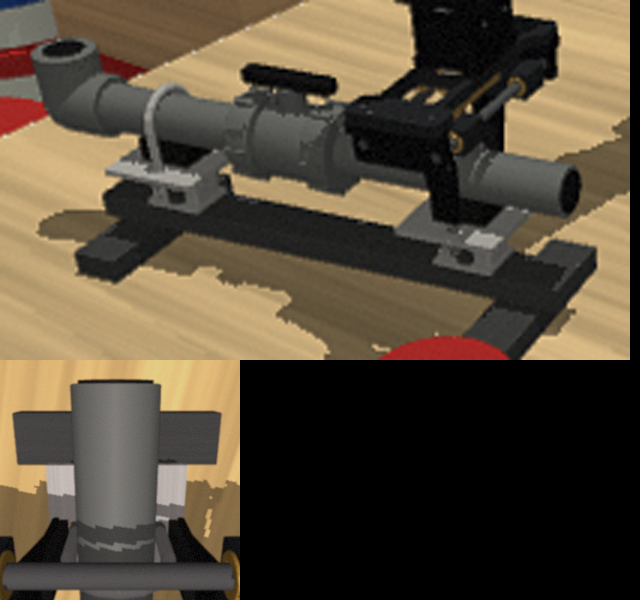

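In the picture, the gripper straddles the pipe over the open bracket and the crown is hidden. The force may relax during the hold rows, so I'll step without holds.

```bash
python3 -m jog '[[[0.5,0,0,0.05,0]]]'
python3 -m jog '[[[0.5,0,0,0.03,0]]]'
python3 -m jog '[[[0.5,0,0,0.02,0]]]'
```

```text
time: 15.65
position: [0.5047, -0.1589, 0.0924]
tool_rot: [1.968, 2.449, -0.001]
ft_force: [-0.1, -1.2, 5.6]
grip_width: 0.676
time: 15.78
position: [0.5047, -0.159, 0.092]
tool_rot: [1.968, 2.449, -0.001]
ft_force: [-2.5, -0.6, 13.4]
grip_width: 0.674
time: 15.9
position: [0.5046, -0.159, 0.092]
tool_rot: [1.968, 2.448, -0.002]
ft_force: [-5.8, -0.0, 16.0]
grip_width: 0.671
```

It stalls at TCP z 0.092 with 16 N. That matches the home height expected from the grasp (0.0917). I'll relieve the force, release and check.

```bash
python3 -m jog '[[[0.5,0,0,-0.02,0],[0.5,0,0,-0.01,0],[0.5,0,0,0,0]]]'
python3 -m jog '[[[0.8,0,0,0,0],[0.9,0,0,0,0],[1,0,0,0,0],[1,0,0,0,0]]]'
python3 -m jog '[[[1,0,0,-0.3,0],[1,0,0,-0.5,0],[1,0,0,-0.8,0],[1,0,0,-0.8,0],[1,0,0,-0.8,0],[1,-0.8,0,-0.5,0],[1,-0.8,0,-0.2,0],[1,-0.4,0,0,0],[1,0,0,0,0],[1,0,0,0,0]]]'
cat > chk.py <<'E'
import sys
from m3 import *
f=sys.argv[1]
im,d,K,P=grab("wrist",f+".png");np.savez(f+".npz",im=im,d=d,K=K,P=P)
K,P,im,o,e,ex=fit(f)
X=pts(d,K,P);X[d==0]=9;c=X.reshape(-1,3);l=c[:,:2]-o;al=l@e;ac=l@ex
q=(abs(ac)<.034)&(abs(al+.022)<.02)&(c[:,2]>.139)&(c[:,2]<.2)
print("crown n",q.sum(),"z",np.percentile(c[q,2],[50,90,99]),"al",np.percentile(al[q],[2,50,98]),"ac",ac[q].min(),ac[q].max())
t=q&(abs(ac)<.008);print("mid top z",np.percentile(c[t,2],[50,95]),"al",np.median(al[t]))
for lo,hi in((.085,.10),(.10,.115),(.115,.13),(.13,.15)):
  for s in(-1,1):
    k=(abs(s*ac-.027)<.006)&(abs(al+.022)<.012)&(c[:,2]>lo)&(c[:,2]<hi)
    if k.sum()>5: print(lo,s,k.sum(),"al",al[k].mean().round(4),"ac",ac[k].mean().round(4))
k=(abs(ac)<.006)&(al>.01)&(al<.05)&(c[:,2]>.12);print("pipe top z",np.median(c[k,2]))
E
python3 chk.py w10
```

```text
time: 16.27
position: [0.5046, -0.1589, 0.0921]
tool_rot: [1.968, 2.449, -0.001]
ft_force: [-1.1, -0.2, 5.8]
grip_width: 0.678
time: 16.77
position: [0.5044, -0.1585, 0.091]
tool_rot: [-1.967, -2.448, 0.0]
ft_force: [-0.4, 0.5, 1.0]
grip_width: 0.975
time: 18.02
position: [0.5217, -0.2351, 0.2468]
tool_rot: [-1.965, -2.449, -0.001]
ft_force: [-0.3, 0.8, -0.0]
grip_width: 1.003
w10 axis [ 0.4984 -0.2214  0.1168] yaw 12.48 rms 0.002131757162850019
 open end al [0.04681662 0.04842257]
 plate ac+ 2025 al [-0.063   0.0191] ac [0.0224 0.0418] z 0.082
 plate ac- 2026 al [-0.0635  0.0191] ac [-0.0418 -0.0228] z 0.082
crown n 508 z [0.14328424 0.14525875 0.14657938] al [-0.02485166 -0.02127006 -0.01782053] ac -0.018921833779483737 0.020080913825407682
mid top z [0.14444956 0.14612204] al -0.021243402031926935
0.115 -1 38 al -0.0213 ac -0.0252
0.115 1 41 al -0.0214 ac 0.0275
0.13 -1 30 al -0.0215 ac -0.0226
0.13 1 61 al -0.0215 ac 0.0235
pipe top z 0.13638941238397906
```

View pics/w10.png

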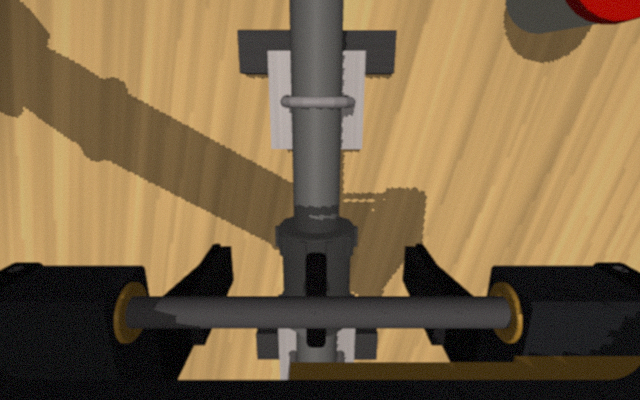

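The crown sits across the pipe at about (318,101), upright, with its legs in the holes and the bracket not shifted (plate still −63 to +19 mm). The crown top reads about 0.1455–0.1465, against 0.145 for home. I'll touch down gently on the crown with shut fingers to check the height and seat it.

```bash
python3 -m jog '[[[0,0.5,0,0,0],[0,0.8,0,0,0],[0,0.63,0,0,0],[0,0,0,0.6,0],[0,0,0,0.6,0],[0,0,0,0.6,0],[0,0,0,0.4,0],[0,0,0,0.1,0],[0,0,0,0,0],[0,0,0,0,0]]]' 20
python3 -m jog '[[[0,0,0,0.04,0],[0,0,0,0,0]]]'
```

```text
time: 19.32
position: [0.5059, -0.1616, 0.1563]
tool_rot: [1.967, 2.448, 0.001]
ft_force: [0.9, 0.6, 0.9]
grip_width: 0.021
time: 19.58
position: [0.5053, -0.1615, 0.1539]
tool_rot: [1.968, 2.449, -0.0]
ft_force: [0.2, 0.4, -0.2]
grip_width: 0.003
```

```bash
python3 -m jog '[[[0,0,-0.03,0.12,0],[0,0,0,0,0]]]'
python3 -m jog '[[[0,0,0,0.05,0],[0,0,0,0,0]]]'
python3 -m jog '[[[0,0,0,0.03,0]]]'
```

```text
time: 19.82
position: [0.5036, -0.1617, 0.1484]
tool_rot: [-1.968, -2.448, 0.001]
ft_force: [0.4, -0.4, 0.2]
grip_width: 0.0
time: 20.08
position: [0.504, -0.1616, 0.1467]
tool_rot: [-1.968, -2.449, 0.0]
ft_force: [-0.6, -0.2, 0.1]
grip_width: 0.001
time: 20.2
position: [0.5043, -0.1618, 0.1459]
tool_rot: [1.968, 2.449, 0.0]
ft_force: [-1.3, 0.4, 3.3]
grip_width: 0.003
```

```bash
python3 -m jog '[[[0,0,0,0.03,0]]]'
python3 -m jog '[[[0,0,0,0.01,0]]]'
```

```text
time: 20.32
position: [0.5045, -0.1619, 0.1455]
tool_rot: [1.967, 2.448, -0.0]
ft_force: [-2.4, 0.9, 8.9]
grip_width: 0.004
time: 20.45
position: [0.5045, -0.1619, 0.1455]
tool_rot: [1.967, 2.448, -0.0]
ft_force: [-2.9, 0.7, 9.0]
grip_width: 0.002
```

```bash
python3 -m jog '[[[0,0,0,0.02,0]]]'
python3 -m jog '[[[0,0,0,0.01,0],[0,0,0,0,0]]]'
```

```text
time: 20.58
position: [0.5046, -0.1619, 0.1453]
tool_rot: [1.967, 2.448, -0.0]
ft_force: [-4.1, 0.2, 13.3]
grip_width: 0.005
time: 20.82
position: [0.5046, -0.1619, 0.1453]
tool_rot: [1.967, 2.447, -0.0]
ft_force: [-3.7, 0.6, 12.8]
grip_width: 0.004
```

The crown top is at 0.1453 under 13 N, which is home (0.145). I'll retract and do a last check.

```bash
python3 -m jog '[[[0,0,0,-0.1,0],[0,0,0,-0.4,0],[0,0,0,-0.8,0],[0,0,0,-0.8,0],[0,-0.5,0,-0.5,0],[0,-0.8,0,0,0],[0,-0.7,0,0,0],[0,0,0,0,0],[0,0,0,0,0]]]'
python3 chk.py w11; python3 - <<'E'
from h import *
z=np.load("w11.npz")["im"];s,_,_,_=grab("scene")
c=np.zeros((600,640,3),np.uint8);c[:360,:630]=cv2.resize(s[75:195,100:310],None,fx=3,fy=3,interpolation=cv2.INTER_CUBIC)
c[360:,:320]=cv2.resize(z[20:200,200:440],(320,240));c[360:,320:]=cv2.resize(s[150:290,300:487],(320,240))
cv2.imwrite("pics/fin.png",c[:,:,::-1])
E
```

```text
time: 21.95
position: [0.5214, -0.2388, 0.2472]
tool_rot: [-1.967, -2.449, -0.001]
ft_force: [-0.4, -0.2, 0.4]
grip_width: 0.009
w11 axis [ 0.4984 -0.2215  0.1169] yaw 12.49 rms 0.0021837054442383538
 open end al [0.04336749 0.04494174]
 plate ac+ 2044 al [-0.0633  0.0194] ac [0.0225 0.0418] z 0.082
 plate ac- 2068 al [-0.0632  0.0194] ac [-0.0418 -0.0226] z 0.0819
crown n 522 z [0.1431288  0.14524976 0.14631415] al [-0.02499008 -0.02143557 -0.01732248] ac -0.017620402720162465 0.0197563285553333
mid top z [0.14413756 0.14589197] al -0.020768242403476966
0.115 -1 39 al -0.0217 ac -0.0253
0.115 1 36 al -0.0215 ac 0.0278
0.13 -1 31 al -0.0213 ac -0.0226
0.13 1 64 al -0.0215 ac 0.0237
pipe top z 0.13634388301803477
```

View pics/fin.png

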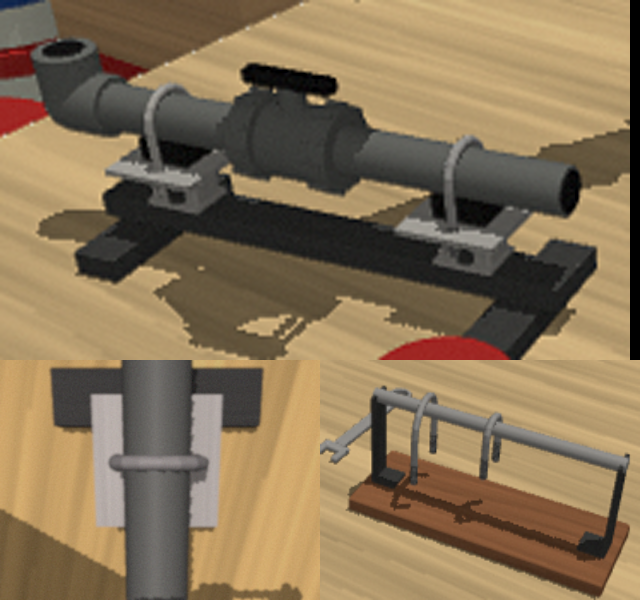

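The U-bolt stands over the pipe at about (462,185), like the finished clamp on the left. The other two still hang on the bar. Handing in.

```bash
python3 -c "
from bench import job;print(job.close_job())"
```

```text
the job is handed in; nothing more can be done
None
```

The medium U-bolt is over the grey pipe with both legs down through the open bracket's holes, crown on the pipe, released and upright. I handed the job in at about 22 s.

**How it went:** I took it from the bar's +y end, gripping both legs from outside, and lined it up with the plate using the wrist camera. The legs entered the holes without force. I pressed until it stalled (peak reading 16 N) and let go. Then I pressed the crown once with shut fingers, to about 13 N.

**Last checks:**
- **Height:** under that press the fingertips stopped on the crown at 0.1453 m, against 0.145 m for home.
- **Upright:** crown and legs line up along the pipe to within about 1 mm.
- **Bracket:** it has not moved; the plate edges read the same as before.
- **Bystanders:** the other two U-bolts still hang on the bar, and the arm did not go near the tub or spanner.

**What did not quite agree:**
- The camera puts the crown's top at 0.146 m, about 1 mm above home. I trust the touch reading more.
- The spring nuts' 4–9 N never showed clearly. I read the force after short pauses, when it may have relaxed.
- In one view the legs look about 1 mm off centre across the pipe, which is within the holes' clearance.

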